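# Index the microscope's specimen table to the next slot

## Robot

A 6-joint arm with a two-finger parallel gripper is mounted at the origin on the work surface. World frame = base frame: x ahead of the robot, y to its left, z up, the work surface at z = 0. Lengths are in m, angles in rad, forces in N, time in s.
With the tool pointing down it reaches from about 0.275 to 0.85 m from the base axis. Payload 19 kg.
Tool frame: the origin (TCP) lies at the very end of the fingers, on their centre line; the grasp point (between the pads) lies arm.pinch_z behind it (arm.pinch_z is the distance from the TCP to the grasp point, in m); z points along the fingers, y is the line along which they close (so a half turn about z gives the same grasp; the last joint's range is limited). The gripper opens to 85 mm and grips with 20 to 120 N. Pads are 22 mm wide; open, the fingers measure 114 mm over their backs; the gripper's body (76 mm by 85 mm) begins 54 mm behind the grasp point. The pads swing forward as they close: fully open they stand 13 mm farther back than shut.
Start: joints at [-1.309, 0.15, 1.437, -0, 1.554, -0.134], TCP at [0.222, -0.531, 0.231] pointing down, gripper open.
Joint ranges: [-2.8, 2.8], [-0.68, 2.1], [0.12, 2.68], [-1.39, 4.53], [0.16, 2.79], [-2.81, 2.81]. Speed limits (rad/s): [1.89, 1.89, 2.22, 3.01, 3.01, 3.01].

## Interface

Orientations are given as a 3x3 rotation matrix whose columns are the frame's x, y, z axes.
In Python, from rig import arm gives the robot as it stands.
- The arm moves only by the tool step_arm, never from a script. Its argument "moves" is a list of rows, each a list of 7 numbers: the shift along the tool's x, y, z in m, then the turn, a rotation vector about the tool's x, y, z in degrees, then the closure, from -1 (fully open) to 1 (shut). In form: [[x, y, z, rx, ry, rz, gripper], ...]. A call has 1 to 10 rows; each row shifts and turns the commanded pose from where the row before left it, along the tool's axes as they then stand; what a row does not reach is not made up. A row lasts 1/8 s, in which the tool goes at most 62.5 mm and 10.7 degrees, less where a joint would pass 70% of its speed; a pose out of reach is approached as far as the arm can. A call with a gripper value outside its range is refused whole. The fingers move at their own pace and stop on an object; the grip force is fixed at half the most. Time passes only in rows, so rows that do not move let the fingers close. It gives the time, the measured TCP pose, the force, the opening and the grip force at its end, in the units of the state.
- arm.get_obs(): the state, without advancing time (a new reading comes with each control period).
- arm.camera(name): name is "scene" or "top" or "wrist"; returns a dict with "pixels" (480x640x3 uint8, red, green, blue), "depth" (480x640 float32, m along the optical axis (not along the pixel's ray), 0 where there is no reading), "fov_y" (degrees; the focal length in pixels is half the picture's height over the tangent of half this angle, whatever the lens; pixels are square), "cx", "cy" (the principal point, pixels), "dist_coeffs" ([k1, k2, p1, p2, k3] as OpenCV has them; the pictures are not rectified), "eye" and "orientation" of the camera in the world. Camera axes: x right, y down, z forward; pixel columns grow to the right and rows downward; lengths in m; the calibration is good to about 2 mm. A picture is of the moment at which its call begins.
- arm.hand_in(): hands the job in; it is judged then, once.
Trained networks look in the newest picture that a camera, given by its name, has taken for a name from the list of things; names that differ only in an ending like _2 or _b are one class to them, and where a whole thing is asked for, a point or a joint stands for the part that bears it (a point fixed in the world has none). Each returns a list of dicts, best first, with "conf" (0 to 1); they miss things now and then, are a little off and sometimes report something else, mostly with a low value. They report only what shows in the picture. A call takes as long as a camera call.
- arm.search_frame(camera, query): "extent" ([left, top, width, height] in pixels, round what is visible of it).
The state is a dict: "time_s": time; "q": joint angles; "qvel": joint speeds; "effort": joint torques, N m; "position": TCP position; "ee_rot": TCP orientation; "contact_force": force on the tool from outside, world axes, zero at the start; "moment": the same for the moment, N m; "gripper_width": finger opening in m; "finger_force": force on a finger pad.
Only numpy, scipy, OpenCV 4.12 (cv2) and the standard library are available. Lean on these libraries where they do the work, as an engineer would, in place of code of your own. Each camera call takes 0.05 s, during which the arm holds its last target. There are 200 camera calls.

## Task

Bring the next specimen under the microscope: with a fingertip press the red cap of the indexing plunger down to free the round table, swing the table clockwise (seen from above) to the next slot, and let the plunger spring right back up so that it locks there; stop at that slot and do not turn the table the other way. Keep the specimens standing in their nests (none lifted or tipped), do not knock the microscope, and leave the wash bottle, jar and brush where they are.

Things in the scene. Friction and masses are not known exactly. Their poses are not given: they have to be found in the camera images.
- stage: Fixed stand: black base plate 310 x 325 x 16 mm (y from -150 to +175 mm), grey pedestal, and on it a fixed steel index ring, outer radius 112 mm, 10 mm thick, top 46 mm above the bench, with six slots 11 mm wide in its rim, 60 degrees apart. Origin: at bench height under the ring's middle, on the table's turning axis; z up.
- microscope: Stereo microscope fixed to the stand, origin as the stand's; all of it on the +y side of the table's axis. In the stand's frame (mm): objective and ring light (84 across) over x 0, y 58, lowest point 166 above the bench; cream head x -53 to 53, y 0 to 116; eyepieces reach x -107, z 360; chrome post 32 thick at x 118, y 130, to z 391.
- index_table (a joint): Angle (rad) of the round table: 0 at the start, locked in its first slot, growing clockwise seen from above. Slots every 60 degrees: the next is at 1.047. A locked table has about 0.015 rad of play either way. It turns with light friction (0.12 N m, about 1 N at the cap) and stays where it is left.
- table_center (a point): On the table's vertical axis, on its upper face 58 mm above the bench. Aluminium disc, radius 82 mm, 8 mm thick, with an arm out to 137 mm from the axis that carries plunger and thumb lug. Turns with the table: x points along the arm to the plunger, z up.
- plunger (a joint): How far the plunger is pressed down (m): 0 up (tooth in a slot, table locked), 0.010 fully down; beyond 0.008 the table is free. Spring: 4 N at the top to 9 N fully down. Let go between slots, its tooth rides under the ring and it stays about 0.008 down with the table free, until it meets a slot and snaps up by itself, locking the table.
- plunger_cap: Red plastic cap of the plunger, 30 mm across, 10 mm high, its axis 118 mm from the table's axis. Origin: centre of its underside; z up; moves with plunger and table. Below it a dark collar 25 mm across, top 70 mm above the bench.
- cap_top (a point): Centre of the cap's flat top: 92 mm above the bench when up, 82 mm when fully pressed.
- lug_top (a point): Middle of the top edge of the thumb lug, an upright steel plate on the table's arm on the cap's clockwise side, against which a finger may push to swing the table: 36 mm long along the arm, 6 mm thick, top 112 mm above the bench (20 mm above the raised cap). Its face towards the cap is 27 mm from the cap's axis.
- view_point (a point): Point on the microscope's optical axis at the height of the table's upper face, 58 mm from the table's axis. Fixed to the stand. The six nests lie 58 mm from the table's axis, 60 degrees apart, each marked by three brass pins 6 mm high.
- specimen_red: Red resin-mounted specimen, a disc 30 mm across and 18 mm high of about 25 g, loose, standing in a nest on the table under the microscope at the start. Origin: centre of its underside; z up.
- specimen_orange: Orange resin-mounted specimen, a disc 30 mm across and 18 mm high of about 25 g, loose, standing in a nest on the table one place before the microscope: the next one to be viewed. Origin: centre of its underside; z up.
- specimen_black: Black resin-mounted specimen, a disc 30 mm across and 18 mm high of about 25 g, loose, standing in a nest on the table. Origin: centre of its underside; z up.
- specimen_blue: Blue resin-mounted specimen, a disc 30 mm across and 18 mm high of about 25 g, loose, standing in a nest on the table. Origin: centre of its underside; z up.
- wash_bottle: White plastic wash bottle with a red cap and a bent spout, 66 mm across, 200 mm high, loose, standing left of the stand. Origin: centre of its underside; z up.
- sample_jar: Small jar with a red lid, 48 mm across, 58 mm high, loose, standing right of the stand. Origin: centre of its underside; z up.
- dust_brush: Dusting brush with a wooden handle, 150 mm long, loose, lying on the bench at the near right. Origin: its underside, at mid length; x along the brush.

How it is judged:
By the outcome, as a careful person would: the job done as asked, in the order asked, and still so for the second after the job is handed in, with the robot touching nothing.
It also fails if it takes over 45 s, if anything falls off the work surface, if the arm or the gripper's body presses on something with over 40 N, if the wrist force passes 120 N, or if a joint passes its speed limit or range.

## Working session

There is one attempt and no reset: what is moved stays moved. The work goes in short steps, Python scripts to look and compute and a tool call to move; the robot and the scene stay as the last step left them, time stands still between calls to the robot, and variables do not carry over. Pictures are saved under pics/ and viewed, at most 10 in all, crops included, and the job is handed in when it is done.

Besides the shell and the picture viewer there is one more tool, called after "Emit:" as name(argument=value, ...) on one line, values as JSON. step_arm: Moves the arm, as the interface text tells. Its arguments: {"type":"object","properties":{"moves":{"type":"array","items":{"type":"array","items":{"type":"number"}}}},"required":["moves"]}

```bash
mkdir -p pics; cat > h.py <<'E'
import numpy as np, cv2
from rig import arm
def K(c):
    f=240/np.tan(np.radians(c["fov_y"])/2); return np.array([[f,0,c["cx"]],[0,f,c["cy"]],[0,0,1]])
def pts(c,uv,d=None,z=None):
    uv=np.array(uv,float).reshape(-1,1,2)
    n=cv2.undistortPoints(uv,K(c),np.array(c["dist_coeffs"]))[:,0]
    r=np.c_[n,np.ones(len(n))]; R=np.array(c["orientation"]); e=np.array(c["eye"])
    w=r@R.T
    if z is not None: return e+w*((z-e[2])/w[:,2])[:,None]
    return e+w*np.array(d).reshape(-1,1)
def save(c,n): cv2.imwrite(f"pics/{n}.png",c["pixels"][:,:,::-1])
E
python3 - <<'E'
from h import *
for n in("scene","top"):
    c=arm.camera(n); save(c,n+"0"); print(n,np.round(c["eye"],3),c["fov_y"])
    for q in("plunger_cap","index_table","lug_top","microscope","stage","specimen_orange","specimen_red","wash_bottle","sample_jar"):
        r=arm.search_frame(n,q)
        for b in r[:2]:
            x,y,w,h=b["extent"]; u,v=x+w/2,y+h/2
            d=c["depth"][int(v),int(u)]
            print(q,round(b["conf"],2),np.round(b["extent"]),np.round(pts(c,[[u,v]],[d])[0],3) if d>0 else None)
o=arm.get_obs();print(o["time_s"],o["position"],o["ee_rot"],arm.pinch_z)
E
```

```text
scene [ 1.41  -0.073  0.925] 56.90652327671128
plunger_cap 0.57 [288. 265.   7.  12.] [ 0.641 -0.062  0.089]
index_table 0.86 [277. 240.  82.  49.] [0.6   0.008 0.06 ]
microscope 0.9 [321. 143.  90. 159.] [0.632 0.124 0.225]
microscope 0.33 [335. 259.  14.  14.] [0.629 0.07  0.075]
stage 0.7 [265. 147. 146. 177.] [0.478 0.083 0.044]
specimen_orange 0.64 [330. 232.  11.  10.] [0.519 0.069 0.077]
wash_bottle 0.93 [451. 172.  30.  72.] [0.511 0.438 0.134]
wash_bottle 0.62 [307. 237.  11.  13.] [0.534 0.001 0.075]
sample_jar 0.73 [165. 274.  16.  25.] [ 0.625 -0.372  0.052]
top [0.447 0.05  1.232] 47.063529268238526
plunger_cap 0.43 [368. 191.  19.  14.] [ 0.641 -0.059  0.095]
plunger_cap 0.27 [303. 190.  94.  81.] [ 0.577 -0.002  0.057]
index_table 0.97 [302. 191.  93.  84.] [0.572 0.002 0.055]
lug_top 0.58 [305. 193.  90.  78.] [ 0.575 -0.002  0.06 ]
microscope 0.78 [230. 130. 111. 152.] [0.59  0.12  0.304]
stage 0.84 [236. 130. 166. 184.] [0.564 0.061 0.305]
specimen_red 0.71 [505. 285.  24.  68.] [ 0.389 -0.372  0.018]
wash_bottle 0.94 [ 99. 254.  60.  44.] [0.473 0.439 0.141]
wash_bottle 0.7 [506. 285.  27.  67.] [ 0.389 -0.378  0.018]
sample_jar 0.72 [514. 208.  30.  23.] [ 0.604 -0.388  0.058]
sample_jar 0.62 [507. 285.  21.  68.] [ 0.39  -0.372  0.018]
1.0 [ 0.22165256 -0.53052478  0.23126477] [[ 9.22688386e-01  3.85546550e-01 -2.43378334e-05]
 [ 3.85546550e-01 -9.22688380e-01  1.06354101e-04]
 [ 1.85482208e-05 -1.07515062e-04 -9.99999994e-01]] 0.0187
```

```bash
python3 - <<'E'
import cv2
for n,(x,y,w,h) in {"top":(220,120,200,200),"scene":(250,130,180,200)}.items():
    cv2.imwrite(f"pics/{n}0c.png",cv2.resize(cv2.imread(f"pics/{n}0.png")[y:y+h,x:x+w],None,fx=3,fy=3,interpolation=2))
E
```

```text
(no output)
```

View pics/top0c.png

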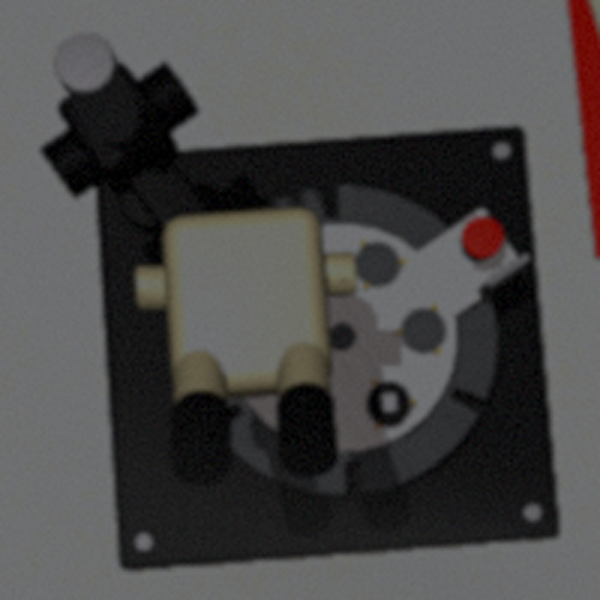

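View pics/scene0c.png

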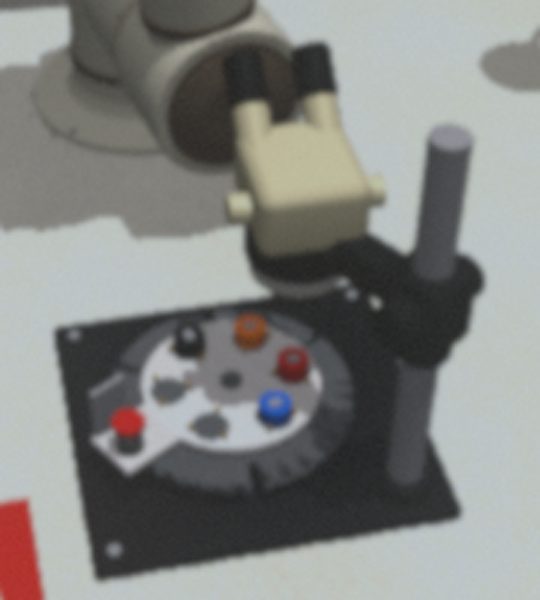

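The top view shows the red cap at about pixel (381,199), with the lug just clockwise of it, below and to its right. The scene view shows orange to the left of red under the microscope, so clockwise brings orange under it. Next I measure the centre and the cap.

```bash
python3 - <<'E'
from h import *
c=arm.camera("top")
im=cv2.cvtColor(c["pixels"],cv2.COLOR_RGB2HSV)
m=(((im[...,0]<8)|(im[...,0]>172))&(im[...,1]>130)&(im[...,2]>60)).astype(np.uint8)
m[:, :360]=0;m[:,400:]=0;m[:180]=0;m[225:]=0
v,u=np.nonzero(m);print("cap px",u.mean(),v.mean(),len(u),u.max()-u.min(),v.max()-v.min())
print("cap",pts(c,[[u.mean(),v.mean()]],z=.092))
# base plate bolts (crop px/3+offset), z=.016
b=np.array([[501,150],[533,512],[144,541]])/3+[220,120]
P=pts(c,b,z=.018);print("bolts",P)
# hub, slots in rim: 
print("hub",pts(c,[np.array([343,336])/3+[220,120]],z=.06))
s=np.array([[468,398],[355,472],[332,203]])/3+[220,120]
print("slots",pts(c,s,z=.046))
# lug end points
print("lug",pts(c,[np.array([528,258])/3+[220,120],np.array([487,290])/3+[220,120]],z=.112))
# eyepiece lowest y
print("eye",pts(c,[np.array([335,470])/3+[220,120],np.array([333,400])/3+[220,120]],z=.35))
# ring plane by depth: points z in .043-.049
vv,uu=np.mgrid[170:300,280:400];d=c["depth"][170:300,280:400]
W=pts(c,np.c_[uu.ravel(),vv.ravel()],d.ravel())
k=(d.ravel()>0)&(abs(W[:,2]-.046)<.012)
print(k.sum())
from scipy.optimize import least_squares
# plate corners
q=np.array([[522,128],[557,535],[122,568],[97,160]])/3+[220,120]
print("corners",pts(c,q,z=.016))
E
```

```text
cap px 380.6845637583893 198.81879194630872 149 13 13
cap [[ 0.64024011 -0.06442391  0.092     ]]
bolts [[ 0.71831004 -0.08614309  0.018     ]
 [ 0.44905351 -0.10891199  0.018     ]
 [ 0.42590272  0.1753443   0.018     ]]
hub [[0.57300805 0.03172039 0.06      ]]
slots [[ 0.53038186 -0.05873185  0.046     ]
 [ 0.47664566  0.02227733  0.046     ]
 [ 0.67171072  0.04012719  0.046     ]]
lug [[ 0.62219119 -0.09391584  0.112     ]
 [ 0.59983778 -0.06574243  0.112     ]]
eye [[0.46997718 0.04000724 0.35      ]
 [0.50732608 0.04133457 0.35      ]]
2880
corners [[ 0.73569156 -0.10218837  0.016     ]
 [ 0.43238575 -0.12672727  0.016     ]
 [ 0.40613782  0.19127525  0.016     ]
 [ 0.70850651  0.21567181  0.016     ]]
```

Emit:
step_arm(moves=[[0.0465,-0.0223,0,0,0,0,1],[0.0465,-0.0223,0,0,0,0,1],[0.0465,-0.0223,0,0,0,0,1],[0.0465,-0.0223,0,0,0,0,1],[0.0465,-0.0223,0,0,0,0,1],[0.0465,-0.0223,0,0,0,0,1],[0.0465,-0.0223,0,0,0,0,1],[0.0465,-0.0223,0,0,0,0,1],[0.0465,-0.0223,0,0,0,0,1],[0.0465,-0.0223,0,0,0,0,1]])

```text
time_s: 2.3
position: [0.5657, -0.144, 0.2314]
ee_rot: [[0.923, 0.386, 0.0], [0.386, -0.923, -0.0], [0.0, 0.0, -1.0]]
contact_force: [0.7, 0.4, 1.6]
gripper_width: 0.0
finger_force: 0.0
```

Emit:
step_arm(moves=[[0.0,0,0,0,0,-10.2,1],[0,0,0,0,0,-10.2,1],[0,0,0,0,0,-10.2,1],[0,0,0,0,0,-10.2,1],[0,0,0,0,0,-10.2,1],[0,0,0,0,0,-10.2,1],[0,0,0,0,0,-10.2,1],[0,0,0,0,0,-10.2,1],[0,0,0,0,0,-10.2,1],[0,0,0,0,0,-10.2,1]])

```text
time_s: 3.55
position: [0.5647, -0.1455, 0.2313]
ee_rot: [[-0.574, 0.819, -0.0], [0.819, 0.574, 0.0], [0.0, 0.0, -1.0]]
contact_force: [-0.7, 0.1, -0.1]
gripper_width: 0.0001
finger_force: 0.0
```

Emit:
step_arm(moves=[[0.0077,0.0335,0,0,0,0,1],[0.0077,0.0335,0,0,0,0,1],[0.0077,0.0335,0,0,0,0,1],[0,0,0.035,0,0,0,1],[0,0,0.035,0,0,0,1],[0,0,0,0,0,0,1]])

```text
time_s: 4.3
position: [0.6331, -0.069, 0.1589]
ee_rot: [[-0.569, 0.822, -0.004], [0.822, 0.569, 0.001], [0.003, -0.003, -1.0]]
contact_force: [0.1, 0.3, 0.9]
gripper_width: 0.0004
finger_force: 0.0
```

```bash
python3 - <<'E'
from h import *
c=arm.camera("wrist"); save(c,"w1")
o=arm.get_obs();print(o["position"],c["eye"],o["q"])
s=arm.camera("scene")["pixels"][100:340,200:440,::-1]
a=cv2.resize(s,(480,480)); b=c["pixels"][:,:,::-1]
cv2.imwrite("pics/m1.png",cv2.resize(np.hstack([b,a]),None,fx=.71,fy=.71))
im=cv2.cvtColor(c["pixels"],cv2.COLOR_RGB2HSV)
m=(((im[...,0]<8)|(im[...,0]>172))&(im[...,1]>130)&(im[...,2]>60)).astype(np.uint8)
n,l,st,ce=cv2.connectedComponentsWithStats(m)
for i in range(1,n):
    if st[i,4]>200: print(st[i],ce[i],pts(c,[ce[i]],z=.092))
E
```

```text
[ 0.63401103 -0.06928341  0.161227  ] [ 0.58951677 -0.00295313  0.30134536] [-2.29593687e-01  3.11893369e-01  1.38225915e+00  7.52476562e-05
  1.44885831e+00 -8.34789258e-01]
[ 311  227   43   44 1444] [331.76869806 248.98684211] [[ 0.64041721 -0.06050699  0.092     ]]
[ 249  292   41   55 1194] [270.34087102 321.1599665 ] [[ 0.63617011 -0.13130398  0.092     ]]
```

View pics/m1.png

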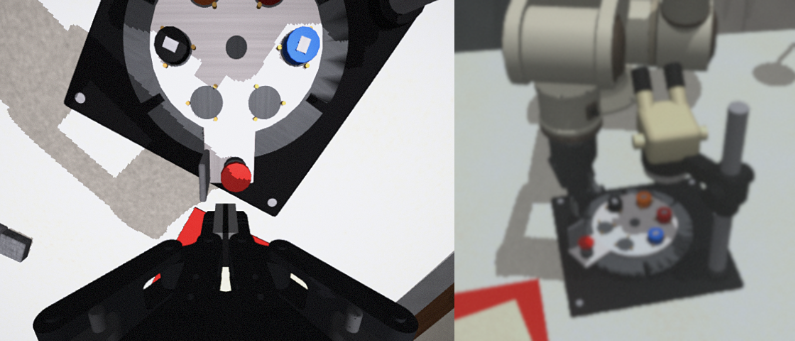

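Wrist view: the cap is just inward of the closed fingers, the lug is to its left, and the TCP sits between them as intended. Before descending I check how far the arm's upper parts are from the eyepieces along the swing.

```bash
python3 - <<'E'
from h import *
for n in("scene","top"):
    c=arm.camera(n);d=c["depth"];vv,uu=np.mgrid[0:480:2,0:640:2];dd=d[::2,::2]
    W=pts(c,np.c_[uu.ravel(),vv.ravel()],dd.ravel());W=W[dd.ravel()>0]
    for y0 in np.arange(-.2,.2,.04):
        for x0 in np.arange(.3,.7,.1):
            k=(W[:,1]>y0)&(W[:,1]<y0+.04)&(W[:,0]>x0)&(W[:,0]<x0+.1)&(W[:,2]>.25)
            if k.sum(): print(n,"y%.2f x%.1f"%(y0,x0),"z",np.round(np.percentile(W[k,2],[0,25,75,100]),2),end=" | ")
        print()
    if n=="scene": save(c,"s2")
cv2.imwrite("pics/s2c.png",cv2.resize(cv2.imread("pics/s2.png")[0:300,180:480],None,fx=2,fy=2))
E
```

```text
scene y-0.16 x0.5 z [0.54 0.54 0.55 0.55] | scene y-0.16 x0.6 z [0.44 0.48 0.53 0.54] | 
scene y-0.12 x0.4 z [0.47 0.51 0.55 0.55] | scene y-0.12 x0.5 z [0.25 0.52 0.55 0.55] | scene y-0.12 x0.6 z [0.25 0.39 0.52 0.54] | 
scene y-0.08 x0.3 z [0.56 0.58 0.59 0.61] | scene y-0.08 x0.4 z [0.46 0.5  0.56 0.59] | scene y-0.08 x0.6 z [0.25 0.36 0.51 0.54] | 
scene y-0.04 x0.3 z [0.59 0.6  0.62 0.63] | scene y-0.04 x0.4 z [0.46 0.51 0.57 0.6 ] | scene y-0.04 x0.5 z [0.54 0.54 0.55 0.55] | scene y-0.04 x0.6 z [0.25 0.44 0.53 0.54] | 
scene y0.00 x0.3 z [0.58 0.6  0.62 0.63] | scene y0.00 x0.4 z [0.48 0.55 0.57 0.6 ] | scene y0.00 x0.5 z [0.26 0.5  0.55 0.56] | scene y0.00 x0.6 z [0.46 0.49 0.52 0.55] | 
scene y0.04 x0.3 z [0.53 0.57 0.6  0.63] | scene y0.04 x0.4 z [0.33 0.34 0.54 0.57] | scene y0.04 x0.5 z [0.25 0.3  0.32 0.34] | scene y0.04 x0.6 z [0.25 0.27 0.3  0.3 ] | 
scene y0.08 x0.4 z [0.32 0.33 0.34 0.35] | scene y0.08 x0.5 z [0.3  0.3  0.31 0.33] | scene y0.08 x0.6 z [0.25 0.27 0.3  0.3 ] | 
scene y0.12 x0.4 z [0.33 0.33 0.34 0.35] | scene y0.12 x0.5 z [0.26 0.28 0.31 0.33] | scene 
[... 551 characters left out ...]
 y-0.04 x0.5 z [0.36 0.5  0.55 0.56] | top y-0.04 x0.6 z [0.35 0.53 0.54 0.55] | 
top y0.00 x0.3 z [0.57 0.6  0.63 0.64] | top y0.00 x0.4 z [0.34 0.55 0.58 0.6 ] | top y0.00 x0.5 z [0.27 0.55 0.55 0.56] | top y0.00 x0.6 z [0.48 0.51 0.53 0.55] | 
top y0.04 x0.3 z [0.54 0.58 0.61 0.63] | top y0.04 x0.4 z [0.33 0.34 0.54 0.57] | top y0.04 x0.5 z [0.26 0.3  0.31 0.34] | top y0.04 x0.6 z [0.27 0.3  0.3  0.31] | 
top y0.08 x0.4 z [0.33 0.34 0.35 0.35] | top y0.08 x0.5 z [0.25 0.3  0.3  0.34] | top y0.08 x0.6 z [0.25 0.3  0.3  0.31] | 
top y0.12 x0.4 z [0.33 0.34 0.34 0.35] | top y0.12 x0.5 z [0.27 0.29 0.3  0.34] | top y0.12 x0.6 z [0.25 0.25 0.29 0.4 ] | 
top y0.16 x0.6 z [0.25 0.27 0.39 0.4 ] |
```

View pics/s2c.png

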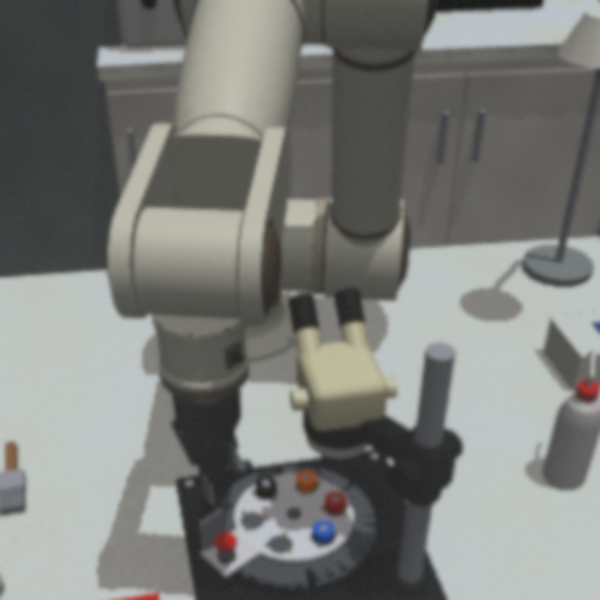

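Clearance is enough: the wrist's underside will stay at z of about 0.38 or higher, above the 0.36 eyepieces and outside them in y. Now I descend and press.

Emit:
step_arm(moves=[[0,0,0.03,0,0,0,1],[0,0,0.025,0,0,0,1],[0,0,0.01,0,0,0,1],[0,0,0,0,0,0,1]])

```text
time_s: 5.0
position: [0.6345, -0.0694, 0.097]
ee_rot: [[-0.569, 0.822, 0.0], [0.822, 0.569, 0.0], [-0.0, 0.0, -1.0]]
contact_force: [-1.0, -0.6, -0.1]
gripper_width: 0.0001
finger_force: 0.0
```

Emit:
step_arm(moves=[[0,0,0.004,0,0,0,1],[0,0,0.003,0,0,0,1],[0,0,0.003,0,0,0,1],[0,0,0.003,0,0,0,1],[0,0,0,0,0,0,1]])

```text
time_s: 5.62
position: [0.6347, -0.0694, 0.0839]
ee_rot: [[-0.569, 0.822, 0.001], [0.822, 0.569, -0.0], [-0.001, 0.001, -1.0]]
contact_force: [-0.2, -0.5, 7.5]
gripper_width: 0.0002
finger_force: 3.7
```

Emit:
step_arm(moves=[[0,0,0.002,0,0,0,1],[0,0,0.001,0,0,0,1],[0,0,0,0,0,0,1]])

```text
time_s: 6.0
position: [0.635, -0.0694, 0.0819]
ee_rot: [[-0.569, 0.822, 0.003], [0.822, 0.569, -0.0], [-0.002, 0.002, -1.0]]
contact_force: [-1.5, 0.6, 14.9]
gripper_width: 0.0
finger_force: 7.6
```

Emit:
step_arm(moves=[[0,-0.0025,0,0,0,0,1],[0,-0.002,0,0,0,0,1],[0.001,-0.0069,0,0,0,3.3,1],[0.001,-0.0069,0,0,0,3.3,1],[0.001,-0.0069,0,0,0,3.3,1],[0,0,0,0,0,0,1]])

```text
time_s: 6.75
position: [0.6118, -0.0802, 0.0819]
ee_rot: [[-0.418, 0.908, 0.003], [0.908, 0.418, -0.0], [-0.001, 0.002, -1.0]]
contact_force: [-1.0, 1.5, 14.3]
gripper_width: 0.0002
finger_force: 7.3
```

```bash
cat > m.py <<'E'
from h import *
def meas():
    c=arm.camera("top")
    im=cv2.cvtColor(c["pixels"],cv2.COLOR_RGB2HSV)
    o=arm.get_obs();A=np.array([.573,.032]);p=np.array(o["position"])
    r=p[:2]-A;R=np.array(o["ee_rot"])
    print("tcp",p,"rad",np.hypot(*r),"ang",np.degrees(np.arctan2(r[1],r[0])),"axis in tool",R.T[:2,:2]@(-r),"F tool",R.T@np.array(o["contact_force"]))
    for n,z in(("wrist",.092),("scene",.085)):
        c=arm.camera(n);im=cv2.cvtColor(c["pixels"],cv2.COLOR_RGB2HSV)
        m=(((im[...,0]<8)|(im[...,0]>172))&(im[...,1]>130)&(im[...,2]>60)).astype(np.uint8)
        k,l,st,ce=cv2.connectedComponentsWithStats(m)
        for i in range(1,k):
            q=pts(c,[ce[i]],z=z)[0]
            d=np.hypot(*(q[:2]-A))
            if st[i,4]>25 and .1<d<.135: print(n,st[i],q,"rad",d,"cap ang",np.degrees(np.arctan2(q[1]-A[1],q[0]-A[0])))
        yield c
E
python3 - <<'E'
from m import *
a,b=meas()
s=b["pixels"][140:340,220:420,::-1]
cv2.imwrite("pics/m2.png",cv2.resize(np.hstack([a["pixels"][:,:,::-1],cv2.resize(s,(480,480))]),None,fx=.71,fy=.71))
E
```

```text
tcp [ 0.61196407 -0.08015713  0.08188973] rad 0.11873255500718337 ang -70.8424616652423 axis in tool [0.1181653 0.0115916] F tool [  2.67987002  -0.38404827 -15.07166412]
wrist [ 307  264   59   54 1596] [ 0.61663718 -0.06188464  0.092     ] rad 0.1035303336096724 cap ang -65.07119701237788
scene [284 265   8   7  41] [ 0.62808386 -0.07224542  0.085     ] rad 0.11790394354319281 cap ang -62.14777721020257
```

View pics/m2.png

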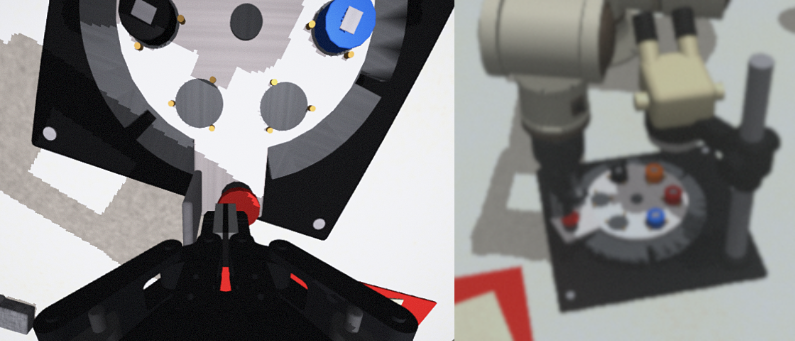

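Wrist view: the table turned about 10° with the tip, the cap is held down and the lug is just beside the fingers. I continue the swing.

Emit:
step_arm(moves=[[0.0009,-0.007,0,0,0,3.3,1],[0.0009,-0.007,0,0,0,3.3,1],[0.0009,-0.0069,0,0,0,3.3,1],[0.0009,-0.0069,0,0,0,3.3,1],[0.0009,-0.0068,0,0,0,3.3,1],[0.0009,-0.0068,0,0,0,3.3,1],[0.0009,-0.0068,0,0,0,3.3,1],[0.0009,-0.0068,0,0,0,3.3,1],[0.0009,-0.0068,0,0,0,3.3,1],[0,0,0,0,0,0,1]])

```text
time_s: 8.15
position: [0.5505, -0.0846, 0.0819]
ee_rot: [[0.087, 0.996, 0.003], [0.996, -0.087, -0.0], [-0.0, 0.003, -1.0]]
contact_force: [-0.6, 1.5, 15.3]
gripper_width: 0.0
finger_force: 7.7
```

```bash
python3 - <<'E'
from m import *
a,b=meas()
s=b["pixels"][100:320,200:420,::-1]
cv2.imwrite("pics/m3.png",cv2.resize(np.hstack([a["pixels"][:,:,::-1],cv2.resize(s,(480,480))]),None,fx=.71,fy=.71))
E
```

```text
tcp [ 0.55062586 -0.08463933  0.08188149] rad 0.11876588883777513 ang -100.85875896551335 axis in tool [0.11813126 0.01226138] F tool [  1.66173346  -1.12591508 -15.84345972]
wrist [ 307  263   59   55 1599] [ 0.5638106  -0.07022705  0.092     ] rad 0.10263924450195218 cap ang -95.13662724071027
scene [279 250   9   6  37] [ 0.5699853  -0.08022999  0.085     ] rad 0.11227046990157846 cap ang -91.5386988444942
```

View pics/m3.png

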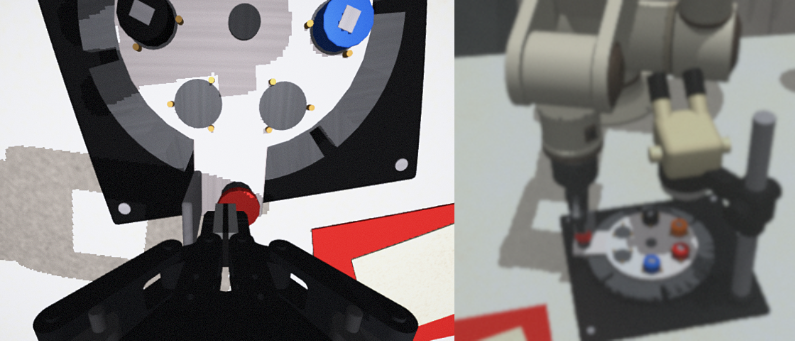

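Emit:
step_arm(moves=[[0.001,-0.0072,0,0,0,3.5,1],[0.001,-0.0072,0,0,0,3.5,1],[0.001,-0.0072,0,0,0,3.5,1],[0,0,0,0,0,0,1],[0,0,-0.005,0,0,0,1],[0,0,-0.006,0,0,0,1],[0,0,-0.006,0,0,0,1],[0,0,0,0,0,0,1]])

```text
time_s: 9.3
position: [0.5291, -0.0785, 0.0977]
ee_rot: [[0.266, 0.964, 0.001], [0.964, -0.266, -0.0], [0.0, 0.001, -1.0]]
contact_force: [0.5, -0.0, 0.6]
gripper_width: -0.0002
finger_force: 0.0
```

```bash
python3 - <<'E'
from m import *
list(meas())
E
```

```text
tcp [ 0.52898295 -0.07843956  0.09736441] rad 0.11888817548430812 ang -111.73036556427643 axis in tool [0.11816842 0.01306229] F tool [-0.23164292 -0.43248917 -0.1135283 ]
wrist [ 308  254   55   51 1836] [ 0.54298153 -0.06942861  0.092     ] rad 0.10577745740742574 cap ang -106.48646887624065
scene [279 243  10   7  57] [ 0.54311434 -0.07762517  0.085     ] rad 0.11362583886228633 cap ang -105.24922776289566
```

Emit:
step_arm(moves=[[0.0004,-0.0031,0,0,0,1.5,1],[0.0004,-0.0031,0,0,0,1.5,1],[0.0004,-0.0031,0,0,0,1.5,1],[0.0004,-0.0031,0,0,0,1.5,1],[0.0002,-0.0015,0,0,0,0.7,1],[0.0002,-0.0015,0,0,0,0.7,1],[0,0,0,0,0,0,1]])

```text
time_s: 10.32
position: [0.5148, -0.0716, 0.0973]
ee_rot: [[0.388, 0.922, -0.0], [0.922, -0.388, 0.0], [0.0, -0.0, -1.0]]
contact_force: [0.3, -0.5, 0.4]
gripper_width: -0.0003
finger_force: 0.3
```

```bash
python3 - <<'E'
from m import *
list(meas())
E
```

```text
tcp [ 0.51483686 -0.07151973  0.09730448] rad 0.11874041499024521 ang -119.32969690349887 axis in tool [0.11797345 0.01347411] F tool [ 0.3798294  -0.32377612  0.19009328]
wrist [ 316  254   55   54 1958] [ 0.53292178 -0.06671743  0.092     ] rad 0.10654292277829236 cap ang -112.0966283621214
scene [281 240   9   7  54] [ 0.53227779 -0.07347529  0.085     ] rad 0.11306340842146344 cap ang -111.11072588814494
```

Emit:
step_arm(moves=[[0.0001,-0.001,0,0,0,0.5,1],[0.0001,-0.001,0,0,0,0.5,1],[0.0001,-0.001,0,0,0,0.5,1],[0.0001,-0.001,0,0,0,0.5,1],[0,0,0,0,0,0,1]])

```text
time_s: 11.1
position: [0.5114, -0.0696, 0.0973]
ee_rot: [[0.42, 0.908, -0.0], [0.908, -0.42, 0.0], [0.0, -0.0, -1.0]]
contact_force: [-0.4, -0.2, 0.5]
gripper_width: 0.0003
finger_force: 0.0
```

```bash
python3 - <<'E'
from m import *
list(meas())
E
```

```text
tcp [ 0.51143528 -0.06966725  0.09731307] rad 0.11885471907741497 ang -121.1970520321428 axis in tool [0.1181191  0.01320308] F tool [ 0.26936497 -0.47171411 -0.09041554]
wrist [ 311  260   59   55 1795] [ 0.52832595 -0.06725494  0.092     ] rad 0.10884536898222892 cap ang -114.23222306591502
scene [281 237  10   6  46] [ 0.51993586 -0.07201482  0.085     ] rad 0.11676851793756296 cap ang -117.0288288381308
```

```bash
python3 - <<'E'
from m import *
c=arm.camera("wrist");s=arm.camera("scene")
for cc,x0,x1,y0,y1 in((c,300,375,245,325),(s,275,300,230,250)):
    im=cv2.cvtColor(cc["pixels"],cv2.COLOR_RGB2HSV)
    m=(((im[...,0]<8)|(im[...,0]>172))&(im[...,1]>130)&(im[...,2]>40))
    vv,uu=np.mgrid[y0:y1,x0:x1];k=m[y0:y1,x0:x1]&(cc["depth"][y0:y1,x0:x1]>0)
    W=pts(cc,np.c_[uu[k],vv[k]],cc["depth"][y0:y1,x0:x1][k])
    print(len(W),np.percentile(W[:,2],[5,25,50,75,90,97]),np.median(W,0))
a=cv2.resize(c["pixels"][180:420,200:440,::-1],(400,400));b=cv2.resize(s["pixels"][190:310,250:370,::-1],(400,400),interpolation=2)
cv2.imwrite("pics/m4.png",np.hstack([a,b]))
E
```

```text
1804 [0.08834148 0.09097248 0.09148083 0.09192175 0.09232869 0.09301981] [ 0.52843227 -0.06640877  0.09148083]
45 [0.08929146 0.0904074  0.09131723 0.09320844 0.09444278 0.09576388] [ 0.52714347 -0.07212073  0.09131723]
```

View pics/m4.png

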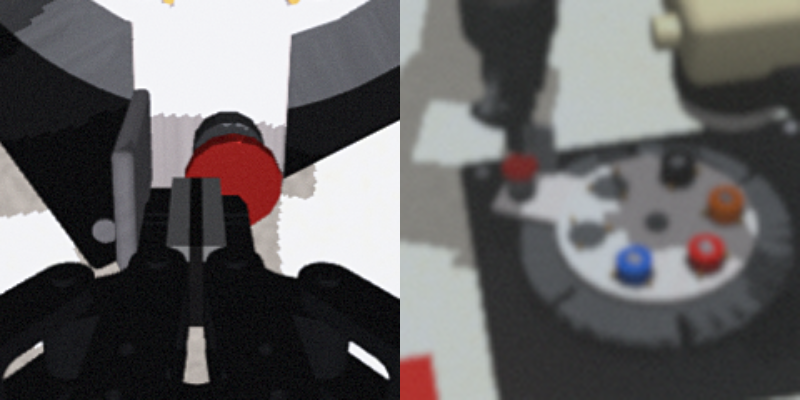

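The cap top reads 91.5 mm, so the plunger has snapped up and locked. I retreat upward and outward.

Emit:
step_arm(moves=[[0,0.001,-0.005,0,0,0,1],[0,0.001,-0.015,0,0,0,1],[0,0,-0.03,0,0,0,1],[0,0,-0.04,0,0,0,1],[-0.03,0,-0.04,0,0,0,1],[-0.04,0,0,0,0,0,1],[-0.04,0,0,0,0,0,1],[-0.04,0,0,0,0,0,1],[0,0,0,0,0,0,1],[0,0,0,0,0,0,1]])

```text
time_s: 12.6
position: [0.4505, -0.2065, 0.228]
ee_rot: [[0.42, 0.907, 0.001], [0.907, -0.42, -0.0], [0.0, 0.001, -1.0]]
contact_force: [0.1, 0.1, 0.2]
gripper_width: 0.0
finger_force: 0.0
```

```bash
python3 - <<'E'
from m import *
t=arm.camera("top");s=arm.camera("scene")
a=cv2.resize(t["pixels"][120:320,220:420,::-1],(400,400));b=cv2.resize(s["pixels"][150:330,230:410,::-1],(400,400),interpolation=2)
cv2.imwrite("pics/m5.png",np.hstack([a,b]));list(meas())
E
```

```text
tcp [ 0.45070644 -0.20597883  0.22758586] rad 0.2675624020973583 ang -117.1979144498079 axis in tool [0.26732016 0.01138266] F tool [ 0.52648458 -0.29868165 -0.40709731]
wrist [ 311    7   38   43 1315] [ 0.52421316 -0.0717423   0.092     ] rad 0.11464126679721284 cap ang -115.18617144453164
scene [280 236  11   8  63] [ 0.51949312 -0.0712129   0.085     ] rad 0.11625785308745505 cap ang -117.4027994732883
```

View pics/m5.png

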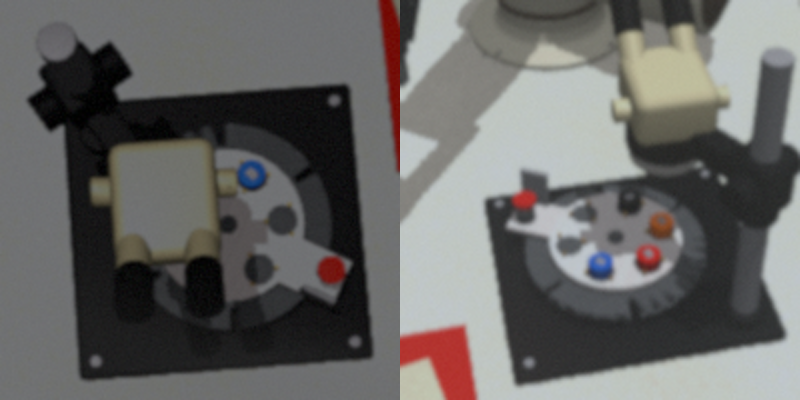

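The cap is at -115.2°, the target slot, and raised. Orange is under the objective, all specimens are standing in their nests, and the arm is clear.

```bash
python3 -c "
from rig import arm
print(arm.hand_in())"
```

```text
the job is handed in; nothing more can be done
None
```

The table is swung clockwise one slot and locked with the plunger back up, the orange specimen is under the microscope, and the job was handed in at about 13 s; no verdict was returned.

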